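# Serve a corn piece with the rocking-lever dispenser

## Robot

A 6-joint arm with a two-finger parallel gripper is mounted at the origin on the work surface. World frame = base frame: x ahead of the robot, y to its left, z up, the work surface at z = 0. Lengths are in mm, angles in rad, forces in N, time in s.
With the tool pointing down it reaches from about 250 to 800 mm from the base axis. Payload 3.9 kg.
Tool frame: the origin (TCP) lies midway between the tips of the shut fingers; the grasp point (between the pads) lies 19 mm behind it; z points along the fingers, y is the line along which they close (so a half turn about z gives the same grasp; the last joint's range is limited). The gripper opens to 85 mm and grips with 20 to 120 N. Pads are 22 mm wide; open, the fingers measure 114 mm over their backs; the gripper's body (76 mm by 85 mm) begins 54 mm behind the grasp point. The pads swing forward as they close: fully open they stand 13 mm farther back than shut.
Start: joints at [1.232, 0.26, -0.138, 1.173, 0, 1.571], TCP at [174.482, 495.148, 231.304] pointing down, gripper open.
Joint ranges: [-2.78, 2.78], [-0.83, 1.72], [-1.28, 1.37], [-1.9, 2.12], [-1.57, 1.48], [-3.14, 3.14]. Speed limits (rad/s): [2.57, 2.57, 3.14, 3.14, 3.14, 3.14].

## Interface

Orientations are given as a unit quaternion [x, y, z, w].
In Python, from cell import r gives the robot as it stands.
- The arm moves only by the tool servo_tool, never from a script. Its argument "motion" is a list of rows, each an object of numbers: "hand": the closure, from -1 (fully open) to 1 (shut), so that 0 is half open; "tx", "ty", "tz": the shift along the tool's x, y, z as a fraction of full scale; "yaw": the turn about the tool's z as a fraction of full scale. In form: [{"hand": .., "tx": .., "ty": .., "tz": .., "yaw": ..}, ...]. A call has 1 to 20 rows; each row shifts and turns the commanded pose from where the row before left it, along the tool's axes as they then stand; what a row does not reach is not made up. Full scale, the value 1, is 0.3 m for a shift and 2 rad for a turn. A row lasts 1/8 s, in which the tool goes at most 62.5 mm and 10.7 degrees, less where a joint would pass 70% of its speed; a pose out of reach is approached as far as the arm can. A call with a number of a shift or a turn outside -1 to 1 is refused whole. A call with a gripper value outside its range is refused whole. The fingers move at their own pace and stop on an object; "grip_force" is the grip in N (left out, the last holds). Time passes only in rows, so rows that do not move let the fingers close. It gives the time, the measured TCP pose, the force, the opening and the grip force at its end, in the units of the state.
- r.state(): the state, without advancing time (a new reading comes with each control period).
- r.read_camera(name): name is "scene" or "top" or "wrist"; returns (picture, depth): 400x640x3 uint8, red, green, blue; 400x640 float32, mm along the optical axis (not along the pixel's ray), 0 where there is no reading.
- r.camera_model(name): a dict with "fovy" (degrees; the focal length in pixels is half the picture's height over the tangent of half this angle, whatever the lens; pixels are square), "cx", "cy" (the principal point, pixels), "dist" ([k1, k2, p1, p2, k3] as OpenCV has them; the pictures are not rectified), "cam_to_world" (4x4, takes a point from camera to world coordinates). Camera axes: x right, y down, z forward; pixel columns grow to the right and rows downward; lengths in mm; the calibration is good to about 2 mm. A picture is of the moment at which its call begins: read the wrist's pose just before it. camera_model takes no time and is no camera call; for the wrist camera it gives the pose at the moment of the call.
- r.close_job(): hands the job in; it is judged then, once.
The state is a dict: "t": time; "joint_pos": joint angles; "joint_velocities": joint speeds; "tau": joint torques, N m; "tool_pos": TCP position; "orientation": TCP orientation; "ft_force": force on the tool from outside, world axes, zero at the start; "ft_torque": the same for the moment, N m; "finger_gap": finger opening in mm; "grip_force": force on a finger pad.
Only numpy, scipy, OpenCV 4.12 (cv2) and the standard library are available. Lean on these libraries where they do the work, as an engineer would, in place of code of your own. Each camera call takes 0.05 s, during which the arm holds its last target. There are 200 camera calls.

## Task

Serve the piece of corn on the cob: with your fingertips press down the black paddle of the rocking lever on the chute that holds the corn, and keep it down until the corn has rolled out under the lifted gate into the metal dish at its foot; then let the lever go so that the gate drops shut again. Do not touch or pick up the food, do not touch the gate, leave the other chute with the round potato shut, and do not disturb the things standing around.

Things in the scene. Friction and masses are not known exactly. Their poses are not given: they have to be found in the camera images.
- chute_corn: Fixed steel chute. Origin: on the surface under its middle, z up, x downhill. Channel 66 mm wide, slope 14 degrees, lip at x = 130 mm, 45 mm high. Above it a level rocking lever on two posts 162 mm high at x = -30 mm: black paddle at x = -150 mm (overhanging), comb gate 62 mm wide at x = 70 mm. Open dish at its foot, 140 x 120 mm, 32 mm high, centre at x = 190 mm. Holds the corn; may be the left or right chute.
- chute_potato: Fixed dispenser chute of exactly the same build and frame as the corn chute, but it holds the potato; leave it alone.
- lever_corn (a joint): Rocking lever of the corn chute. Rad: 0 = lever level, gate shut; grows as the paddle goes down; 0.45 = end stop. A spring returns it when let go: about 2.5 N at the paddle starts it, 7 N holds it at 0.42. Hinge 150 mm above the surface, 120 mm from the paddle's centre. The gate clears the corn from 0.32; hold 0.38 or more until the corn is out.
- lever_potato (a joint): Rocking lever of the potato chute, same build; must stay at rest.
- paddle_corn (a point): Centre of the top face of the corn chute's paddle: a black pad 40 mm long (along the chute), 36 mm wide, 10 mm thick, top 158 mm above the surface at rest. Moves with the lever: at 0.42 rad it is 49 mm lower and 7 mm nearer the gate. x points downhill along the lever, z up out of the pad.
- paddle_potato (a point): The same point on the potato chute's paddle.
- corn: Piece of corn on the cob, a yellow cylinder 44 mm in diameter and 56 mm long, lying across the channel uphill of the gate; about 80 g. Origin at its centre, y along its length.
- potato: Small round potato, a ball 44 mm in diameter, waiting behind the gate of the other chute. Origin at its centre.
- shaker: Bystander: metal shaker, 38 mm in diameter, 82 mm tall, standing between the two chutes. Origin: centre of its underside.
- sauce: Bystander: white squeeze bottle, 56 mm in diameter, 130 mm tall, on the left. Origin: centre of its underside.
- mug: Bystander: white mug, 76 mm in diameter, 85 mm tall, on the right. Origin: centre of its underside.
- spoon: Bystander: steel serving spoon lying on the right. Origin: its underside, near the middle.

How it is judged:
By the outcome, as a careful person would: the job done as asked, in the order asked, and still so for the second after the job is handed in, with the robot touching nothing.
It also fails if it takes over 32 s, if anything falls off the work surface, if the arm or the gripper's body presses on something with over 40 N, if the wrist force passes 120 N, or if a joint passes its speed limit or range.

## Working session

There is one attempt and no reset: what is moved stays moved. The work goes in short steps, Python scripts to look and compute and a tool call to move; the robot and the scene stay as the last step left them, time stands still between calls to the robot, and variables do not carry over. Pictures are saved under pics/ and viewed, at most 10 in all, crops included, and the job is handed in when it is done.

Besides the shell and the picture viewer there is one more tool, called after "Call:" as name([rows], argument=value, ...), one row to a line, values as JSON. servo_tool: Moves the arm, as the interface text tells. Shift numbers are shares of 0.3 m and turn numbers shares of 2 rad, none past 1 either way. Its arguments: {"type":"object","properties":{"motion":{"type":"array","items":{"type":"object","properties":{"hand":{"type":"number"},"tx":{"type":"number","minimum":-1,"maximum":1},"ty":{"type":"number","minimum":-1,"maximum":1},"tz":{"type":"number","minimum":-1,"maximum":1},"yaw":{"type":"number","minimum":-1,"maximum":1}}}},"grip_force":{"type":"number"}},"required":["motion"]}

```bash
mkdir -p pics; cat > h.py <<'E'
from cell import r
import numpy as np, cv2
def cam(n):
    m=r.camera_model(n); p,d=r.read_camera(n); return m,p,d
def pts(m,uv,d=None,z=None):
    f=200/np.tan(np.radians(m['fovy'])/2); K=np.array([[f,0,m['cx']],[0,f,m['cy']],[0,0,1]])
    uv=np.asarray(uv,float).reshape(-1,1,2)
    n=cv2.undistortPoints(uv,K,np.array(m['dist'],float))[:,0]
    T=np.array(m['cam_to_world']); ray=np.c_[n,np.ones(len(n))]@T[:3,:3].T
    s=np.asarray(d,float) if d is not None else (z-T[2,3])/ray[:,2]
    return T[:3,3]+ray*np.reshape(s,(-1,1))
E
python3 - <<'E'
from h import *
for n in('top','scene'):
    m,p,d=cam(n); cv2.imwrite(f'pics/{n}.png',p[:,:,::-1]); np.savez(f'{n}.npz',p=p,d=d,m=m)
s=r.state();print(s['t'],s['tool_pos'],s['orientation'],s['finger_gap'])
E
```

```text
0.1 [174.27981961 494.56398269 230.56447946] [ 1.68594802e-01  9.85685050e-01 -8.68778650e-04 -1.39533716e-04] 85.48033460509863
```

View pics/top.png

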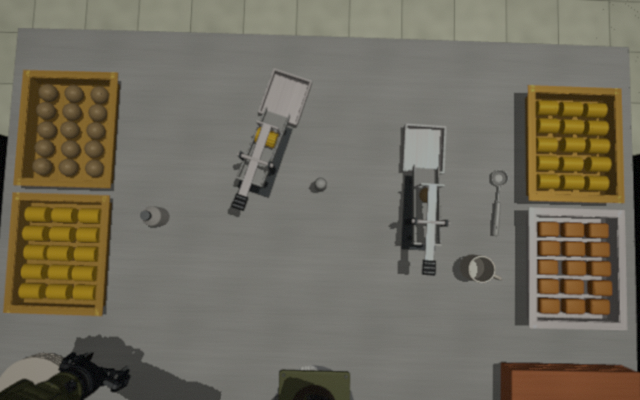

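View pics/scene.png

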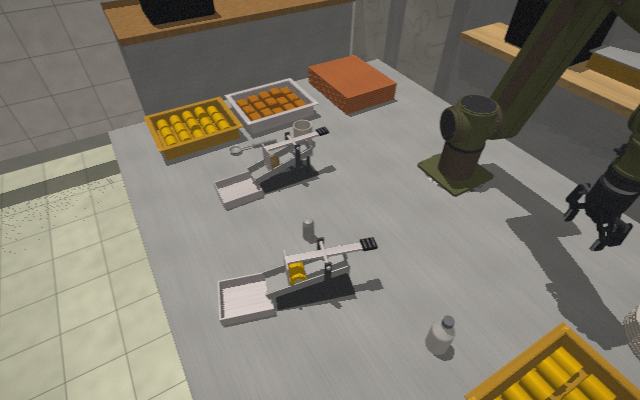

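The corn (yellow, top view about (266,137)) is in the left chute. Its paddle is at about (239,202) and its dish at (286,97). The potato chute is on the right.

```bash
python3 - <<'E'
from h import *
for n,(u0,u1,v0,v1) in {'top':(228,250,192,213),'scene':(355,382,233,254)}.items():
    q=np.load(n+'.npz',allow_pickle=True);p,d,m=q['p'],q['d'],q['m'].item()
    v,u=np.mgrid[v0:v1,u0:u1]; v=v.ravel();u=u.ravel()
    P=pts(m,np.c_[u,v],d[v,u]); k=(P[:,2]>140)&(P[:,2]<175)&(p[v,u].max(1)<75)
    P=P[k]; print(n,k.sum(),P.mean(0),np.median(P,0),P.min(0),P.max(0))
    print(cv2.minAreaRect(P[:,:2].astype(np.float32)))
    c=np.c_[u,v][k].mean(0);print(c,pts(m,c,z=158))
    if n=='top':
        # chute steel: lever beam & dish
        a=pts(m,[[286,97]],z=20)[0];print('dish',a)
        P=pts(m,[[153,216],[320,184]],z=100);print('sauce, shaker',P)
        hsv=cv2.cvtColor(p,cv2.COLOR_RGB2HSV);mm=cv2.inRange(hsv,(18,140,90),(35,255,255));mm[:, :240]=0;mm[:,300:]=0
        c=np.argwhere(mm)[:,::-1].mean(0);print('corn',c,pts(m,c,z=95))
E
```

```text
top 188 [574.76341539 211.21505492 158.36299075] [574.2989551  211.51218555 158.14754638] [553.06949524 191.55633792 151.69036776] [597.96881139 231.65906006 165.35958422]
((574.60400390625, 211.18902587890625), (36.03830337524414, 38.30223083496094), 69.80611419677734)
[239.46808511 201.75531915] [[574.7770566  211.27703685 158.        ]]
dish [900.91599643 109.37933421  20.        ]
sauce, shaker [[ 5.31827715e+02  4.58056998e+02  1.00000000e+02]
 [ 6.34054171e+02 -4.64230067e-02  1.00000000e+02]]
corn [268.51592357 138.12101911] [[759.7819075  148.28952849  95.        ]]
scene 136 [578.41865736 215.42632903 157.63469501] [579.2536635  216.91131045 157.89877506] [555.7038117  192.74259547 149.53956924] [598.29685429 233.9573164  162.19257435]
((577.1651611328125, 213.3808135986328), (35.64618682861328, 37.89136505126953), 75.92462921142578)
[368.40441176 244.02941176] [[578.66270913 215.71421362 158.        ]]
```

Call:
servo_tool([
  {"hand": 1,"tx": -0.13,"ty": -0.037},
  {"hand": 1,"tx": -0.13,"ty": -0.037},
  {"hand": 1,"tx": -0.13,"ty": -0.037},
  {"hand": 1,"tx": -0.13,"ty": -0.037},
  {"hand": 1,"tx": -0.13,"ty": -0.037},
  {"hand": 1,"tx": -0.13,"ty": -0.037},
  {"hand": 1,"tx": -0.13,"ty": -0.037},
  {"hand": 1,"tx": -0.13,"ty": -0.037},
  {"hand": 1,"tx": -0.13,"ty": -0.037},
  {"hand": 1,"tx": -0.13,"ty": -0.037},
  {"hand": 1,"tx": -0.13,"ty": -0.037},
  {"hand": 1,"tx": -0.13,"ty": -0.037},
  {"hand": 1},
  {"hand": 1},
])

```text
schema error: expected keys hand, tx, ty, tz, yaw
```

Call:
servo_tool([
  {"hand": 1,"tx": -0.13,"ty": -0.037,"tz": 0,"yaw": 0},
  {"hand": 1,"tx": -0.13,"ty": -0.037,"tz": 0,"yaw": 0},
  {"hand": 1,"tx": -0.13,"ty": -0.037,"tz": 0,"yaw": 0},
  {"hand": 1,"tx": -0.13,"ty": -0.037,"tz": 0,"yaw": 0},
  {"hand": 1,"tx": -0.13,"ty": -0.037,"tz": 0,"yaw": 0},
  {"hand": 1,"tx": -0.13,"ty": -0.037,"tz": 0,"yaw": 0},
  {"hand": 1,"tx": -0.13,"ty": -0.037,"tz": 0,"yaw": 0},
  {"hand": 1,"tx": -0.13,"ty": -0.037,"tz": 0,"yaw": 0},
  {"hand": 1,"tx": -0.13,"ty": -0.037,"tz": 0,"yaw": 0},
  {"hand": 1,"tx": -0.13,"ty": -0.037,"tz": 0,"yaw": 0},
  {"hand": 1,"tx": -0.13,"ty": -0.037,"tz": 0,"yaw": 0},
  {"hand": 1,"tx": -0.13,"ty": -0.037,"tz": 0,"yaw": 0},
  {"hand": 1,"tx": 0,"ty": 0,"tz": 0,"yaw": 0},
  {"hand": 1,"tx": 0,"ty": 0,"tz": 0,"yaw": 0},
])

```text
t: 1.85
tool_pos: [570.9, 213.9, 230.7]
orientation: [0.169, 0.986, -0.0, -0.001]
ft_force: [-0.8, -0.2, -0.3]
finger_gap: 0.2
grip_force: 0.0
```

Call:
servo_tool([
  {"hand": 1,"tx": 0,"ty": 0,"tz": 0.07,"yaw": 0},
  {"hand": 1,"tx": 0,"ty": 0,"tz": 0.07,"yaw": 0},
  {"hand": 1,"tx": 0,"ty": 0,"tz": 0.05,"yaw": 0},
  {"hand": 1,"tx": 0,"ty": 0,"tz": 0.03,"yaw": 0},
  {"hand": 1,"tx": -0.002,"ty": 0,"tz": 0.02,"yaw": 0},
  {"hand": 1,"tx": -0.002,"ty": 0,"tz": 0.02,"yaw": 0},
  {"hand": 1,"tx": -0.002,"ty": 0,"tz": 0.02,"yaw": 0},
  {"hand": 1,"tx": -0.002,"ty": 0,"tz": 0.02,"yaw": 0},
  {"hand": 1,"tx": -0.002,"ty": 0,"tz": 0.02,"yaw": 0},
  {"hand": 1,"tx": -0.002,"ty": 0,"tz": 0.02,"yaw": 0},
  {"hand": 1,"tx": -0.003,"ty": 0,"tz": 0.02,"yaw": 0},
  {"hand": 1,"tx": -0.003,"ty": 0,"tz": 0.02,"yaw": 0},
  {"hand": 1,"tx": 0,"ty": 0,"tz": 0,"yaw": 0},
])

```text
t: 3.48
tool_pos: [577.8, 212.3, 117.3]
orientation: [0.169, 0.986, 0.0, 0.001]
ft_force: [-2.2, 2.2, 6.2]
finger_gap: -0.3
grip_force: 3.1
```

```bash
python3 - <<'E'
from h import *
m,p,d=cam('scene'); cv2.imwrite('pics/s2.png',cv2.resize(p[190:340,200:420,::-1],None,fx=3.5,fy=3.5))
E
```

```text
(no output)
```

View pics/s2.png

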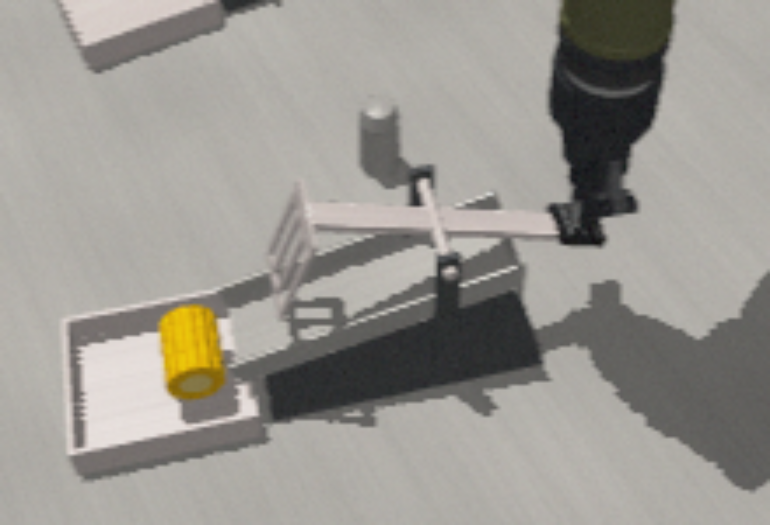

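The gate is up and the corn is crossing the lip into the dish (crop at about (192,352)). I'll press slightly deeper and hold while it settles.

Call:
servo_tool([
  {"hand": 1,"tx": -0.002,"ty": 0,"tz": 0.015,"yaw": 0},
  {"hand": 1,"tx": 0,"ty": 0,"tz": 0,"yaw": 0},
  {"hand": 1,"tx": 0,"ty": 0,"tz": 0,"yaw": 0},
  {"hand": 1,"tx": 0,"ty": 0,"tz": 0,"yaw": 0},
  {"hand": 1,"tx": 0,"ty": 0,"tz": 0,"yaw": 0},
  {"hand": 1,"tx": 0,"ty": 0,"tz": 0,"yaw": 0},
  {"hand": 1,"tx": 0,"ty": 0,"tz": 0,"yaw": 0},
  {"hand": 1,"tx": 0,"ty": 0,"tz": 0,"yaw": 0},
  {"hand": 1,"tx": 0,"ty": 0,"tz": 0,"yaw": 0},
  {"hand": 1,"tx": 0,"ty": 0,"tz": 0,"yaw": 0},
  {"hand": 1,"tx": 0,"ty": 0,"tz": 0,"yaw": 0},
  {"hand": 1,"tx": 0,"ty": 0,"tz": 0,"yaw": 0},
])

```text
t: 5.03
tool_pos: [578.8, 212.0, 113.5]
orientation: [0.169, 0.986, 0.0, 0.002]
ft_force: [-1.0, 1.8, 5.9]
finger_gap: 0.2
grip_force: 3.2
```

```bash
python3 - <<'E'
from h import *
m,p,d=cam('scene'); cv2.imwrite('pics/s3.png',cv2.resize(p[190:340,200:420,::-1],None,fx=3.5,fy=3.5))
E
```

```text
(no output)
```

View pics/s3.png

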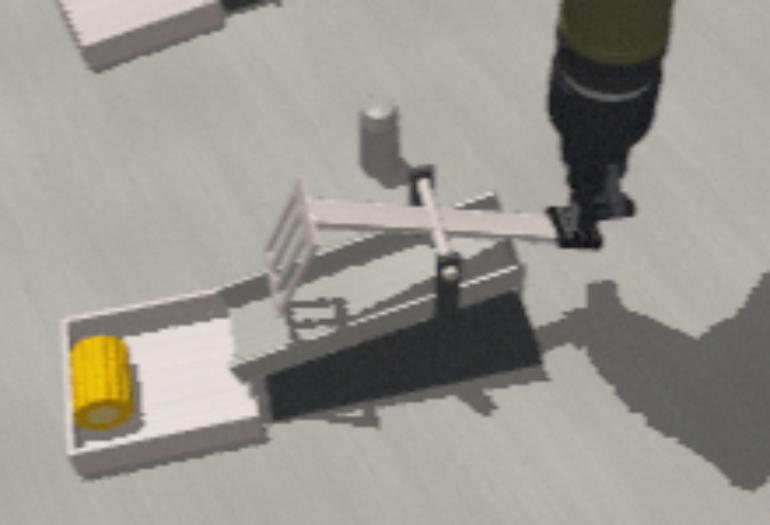

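The corn is resting in the dish against the far wall (crop at about (100,382)). I'll release the lever slowly and lift clear.

Call:
servo_tool([
  {"hand": 1,"tx": 0.003,"ty": 0,"tz": -0.02,"yaw": 0},
  {"hand": 1,"tx": 0.003,"ty": 0,"tz": -0.03,"yaw": 0},
  {"hand": 1,"tx": 0.003,"ty": 0,"tz": -0.03,"yaw": 0},
  {"hand": 1,"tx": 0.003,"ty": 0,"tz": -0.03,"yaw": 0},
  {"hand": 1,"tx": 0.003,"ty": 0,"tz": -0.03,"yaw": 0},
  {"hand": 1,"tx": 0.003,"ty": 0,"tz": -0.03,"yaw": 0},
  {"hand": 1,"tx": 0,"ty": 0,"tz": -0.06,"yaw": 0},
  {"hand": 1,"tx": 0,"ty": 0,"tz": -0.1,"yaw": 0},
  {"hand": 1,"tx": 0,"ty": 0,"tz": -0.1,"yaw": 0},
  {"hand": 1,"tx": 0,"ty": 0,"tz": 0,"yaw": 0},
  {"hand": 1,"tx": 0,"ty": 0,"tz": 0,"yaw": 0},
  {"hand": 1,"tx": 0,"ty": 0,"tz": 0,"yaw": 0},
  {"hand": 1,"tx": 0,"ty": 0,"tz": 0,"yaw": 0},
  {"hand": 1,"tx": 0,"ty": 0,"tz": 0,"yaw": 0},
])

```text
t: 6.82
tool_pos: [571.9, 213.7, 241.2]
orientation: [0.169, 0.986, -0.0, -0.0]
ft_force: [0.0, 0.5, -0.2]
finger_gap: -0.3
grip_force: 0.0
```

```bash
python3 - <<'E'
from h import *
m,p,d=cam('scene'); cv2.imwrite('pics/s4.png',p[:,:,::-1])
E
```

```text
(no output)
```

View pics/s4.png

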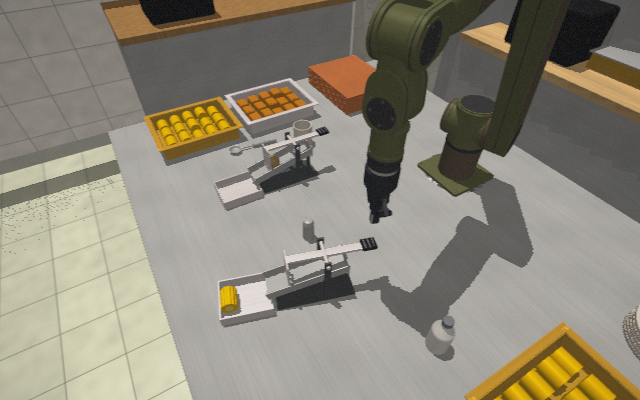

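The lever is level again with its paddle at (368,244), the gate is shut, and the corn is in the dish at (229,299). Nothing else has moved, and the arm is clear.

```bash
python3 -c "
from cell import r
print(r.close_job())"
```

```text
the job is handed in; nothing more can be done
None
```

The corn is in its dish, the lever is released with its gate shut, nothing else looks moved in the last picture, and the job was handed in at about 7 s; no verdict was returned.

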